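# Make up two recipe kits on the kitchen counter

### The job

Make up two recipe kits from the stock on the cutting board: stand the green sprout and the honey bottle in the blue tray, and the purple sprout, the pepper jar and the goat's-cheese tub in the white tray, one thing to a compartment, each upright and flat on the compartment's floor. Leave the mustard jar and the garlic bulb where they are.

Things in the scene. Friction and masses are not known exactly. Their poses are not given: they have to be found in the camera images.
- green_sprout: Green Brussels sprout, rigid, 41 mm tall and 40 mm across at its widest, 20 mm above its flat cut base (26 mm across); about 30 g. Round about its z axis (up); origin at the centre of its underside. Starts upright on the wooden board (its top 20 mm above the counter).
- purple_sprout: Purple Brussels sprout, rigid, same shape as the green one: 41 mm tall, 40 mm across at its widest, 20 mm above its flat cut base (26 mm across); about 30 g. Round about its z axis (up); origin at the centre of its underside. Starts upright on the wooden board (its top 20 mm above the counter).
- cheese_tub: Small white goat's-cheese tub with a cream-coloured band and a cream-coloured spot on its white lid; 42 mm tall, 51 mm across at the base widening to 55 mm at the lid (the top 6 mm); 80 to 170 g. Round about its z axis (up); origin at the centre of its underside. Starts upright on the wooden board (its top 20 mm above the counter).
- pepper_jar: Red pepper spice jar: straight clear jar with a red label and a black cap; 84 mm tall, 42 mm across; 95 to 160 g. Round about its z axis (up); origin at the centre of its underside. Starts upright on the wooden board (its top 20 mm above the counter).
- honey_bottle: Amber honey bottle with a yellow label and a red cap; 104 mm tall. The body is straight, 44 mm across, from the base up to 62 mm, then narrows to the 31 mm wide cap (from 76 mm up); 150 to 325 g. Round about its z axis (up); origin at the centre of its underside. Starts upright on the wooden board (its top 20 mm above the counter).
- mustard_jar: Mustard jar, not part of any kit: yellow with a white label and a yellow cap, 76 mm tall, 44 mm across. It stands among the stock. Round about its z axis (up); origin at the centre of its underside. Starts upright on the wooden board (its top 20 mm above the counter).
- garlic: Cream-white garlic bulb, not part of any kit, 50 mm across, 45 mm tall with a pointed top. Origin at the centre of its underside. It stands at the far end of the cutting board.
- tray_blue: Light blue shallow tray with two compartments in a row along its x axis, 156 x 88 mm outside. Fixed on the counter left or right of the board. Origin: centre of its underside (z = 0), z up. Floor, walls and dividers 4 mm thick, 11 mm high overall. Compartments 72 (x) by 80 mm (y) inside, centred at x = -38 and +38 mm, y = 0.
- tray_white: White shallow tray with three compartments in a row along its x axis, 232 x 88 mm outside. Fixed on the counter left or right of the board. Origin: centre of its underside (z = 0), z up. Floor, walls and dividers 4 mm thick, 11 mm high overall. Compartments 72 (x) by 80 mm (y) inside, centred at x = -76, 0 and +76 mm, y = 0.
There are look-alikes about, which are no part of the job. What is shaped like the cheese_tub but turquoise is not meant.

How it is judged:
At the end, for the whole second after the job is handed in: Each thing in its kit's tray, one to a compartment: base centre 10 mm or more inside the tray's ends, 12 mm inside its long sides, underside under 3.5 mm above the tray floor, tilt under 0.2 rad, at rest; mustard jar and garlic within 20 mm of their start and not fallen over (x of green_sprout in the frame of tray_blue between -0.066 and 0.066 m and y of green_sprout in the frame of tray_blue between -0.032 and 0.032 m and z of green_sprout in the frame of tray_blue between 0 and 0.0075 m and angle between each of green_sprout, honey_bottle, purple_sprout, pepper_jar, cheese_tub's own z axis and vertical below 0.2 rad and linear speed of each of green_sprout, honey_bottle, purple_sprout, pepper_jar, cheese_tub below 0.03 m/s and angular speed of each of green_sprout, honey_bottle, purple_sprout, pepper_jar, cheese_tub below 0.3 rad/s and x of honey_bottle in the frame of tray_blue between -0.066 and 0.066 m and y of honey_bottle in the frame of tray_blue between -0.032 and 0.032 m and z of honey_bottle in the frame of tray_blue between 0 and 0.0075 m and x of purple_sprout in the frame of tray_white between -0.104 and 0.104 m and y of purple_sprout in the frame of tray_white between -0.032 and 0.032 m and z of purple_sprout in the frame of tray_white between 0 and 0.0075 m and x of pepper_jar in the frame of tray_white between -0.104 and 0.104 m and y of pepper_jar in the frame of tray_white between -0.032 and 0.032 m and z of pepper_jar in the frame of tray_white between 0 and 0.0075 m and x of cheese_tub in the frame of tray_white between -0.104 and 0.104 m and y of cheese_tub in the frame of tray_white between -0.032 and 0.032 m and z of cheese_tub in the frame of tray_white between 0 and 0.0075 m and (x of green_sprout in the frame of tray_blue between -0.074 and -0.002 m or x of honey_bottle in the frame of tray_blue between -0.074 and -0.002 m) and (x of green_sprout in the frame of tray_blue between 0.002 and 0.074 m or x of honey_bottle in the frame of tray_blue between 0.002 and 0.074 m) and (x of purple_sprout in the frame of tray_white between -0.112 and -0.04 m or x of pepper_jar in the frame of tray_white between -0.112 and -0.04 m or x of cheese_tub in the frame of tray_white between -0.112 and -0.04 m) and (x of purple_sprout in the frame of tray_white between -0.036 and 0.036 m or x of pepper_jar in the frame of tray_white between -0.036 and 0.036 m or x of cheese_tub in the frame of tray_white between -0.036 and 0.036 m) and (x of purple_sprout in the frame of tray_white between 0.04 and 0.112 m or x of pepper_jar in the frame of tray_white between 0.04 and 0.112 m or x of cheese_tub in the frame of tray_white between 0.04 and 0.112 m) and distance of each of mustard_jar, garlic from where it was at the start of the episode below 0.02 m and angle between each of mustard_jar, garlic's own z axis and vertical below 0.5 rad); the robot touches nothing.
It fails at once if the mustard jar is shoved more than 20 mm or knocked over (distance of mustard_jar from where it was at the start of the episode above 0.02 m or angle between mustard_jar's own z axis and vertical above 0.5 rad).
It fails at once if the garlic bulb is shoved more than 20 mm or knocked over (distance of garlic from where it was at the start of the episode above 0.02 m or angle between garlic's own z axis and vertical above 0.5 rad).
It also fails if it takes over 136 s, if anything falls off the work surface, if the arm or the gripper's body presses on something with over 40 N, if the wrist force passes 120 N, or if a joint passes its speed limit or range.

### The arm

A 6-joint arm with a two-finger parallel gripper is mounted at the origin on the work surface. World frame = base frame: x ahead of the robot, y to its left, z up, the work surface at z = 0. Lengths are in m, angles in rad, forces in N, time in s.
With the tool pointing down it reaches from about 0.3 to 0.875 m from the base axis. Payload 4.2 kg.
Tool frame: the origin (TCP) lies at the very end of the fingers, on their centre line; the grasp point (between the pads) lies 19 mm behind it; z points along the fingers, y is the line along which they close (so a half turn about z gives the same grasp; the last joint's range is limited). The gripper opens to 85 mm and grips with 20 to 120 N. Pads are 22 mm wide; open, the fingers measure 114 mm over their backs; the gripper's body (76 mm by 85 mm) begins 54 mm behind the grasp point. The pads swing forward as they close: fully open they stand 13 mm farther back than shut.
Start: joints at [1.214, 0.32, 1.565, -0, 1.257, -0.02], TCP at [0.19, 0.543, 0.231] pointing down, gripper open.
Joint ranges: [-3.11, 3.11], [-0.84, 2.01], [0.21, 2.61], [-1.34, 4.49], [0.05, 2.63], [-2.56, 2.56]. Speed limits (rad/s): [2.57, 2.57, 3.14, 3.14, 3.14, 3.14].

### API

Orientations are given as [roll, pitch, yaw] about the fixed x, y, z axes, in that order (R = Rz(yaw) Ry(pitch) Rx(roll)).
In Python, from bench import bot, vision, boxes_of, cut_out gives the robot as it stands.
- The arm moves only by the tool step_arm, never from a script. Its argument "moves" is a list of rows, each a list of 3 entries, a list of its own where there are three numbers: the shift along the tool's x, y, z in fractions of the full range, 1 being 500 mm, then the turn, a rotation vector about the tool's x, y, z in fractions of the full range, 1 being 60 degrees, then the finger opening in mm, from 0 to 85.4. A call has 1 to 8 rows; each row is the pose to reach, as a shift and turn from the pose commanded when the call began, along the tool's axes at that moment; what a row does not reach only later rows make up. A row lasts 1/10 s, in which the tool goes at most 50 mm and 8.59 degrees, less where a joint would pass 70% of its speed; a pose out of reach is approached as far as the arm can. Shift and turn numbers lie between -1 and 1, and a call with a number outside is refused. A call with a gripper value outside its range is refused whole. The fingers move at their own pace and stop on an object; "force" is the grip in N (left out, the last holds). Time passes only in rows, so rows that repeat a pose let the fingers close. It gives the time, the measured TCP pose, the force, the opening and the grip force at its end, in the units of the state.
- bot.state(): the state, without advancing time (a new reading comes with each control period).
- vision.get_image(name): name is "side" or "top"; returns the picture (480x640x3 uint8, red, green, blue); there is no depth.
- vision.camera_info(name): a dict with "fovy" (degrees; the focal length in pixels is half the picture's height over the tangent of half this angle, whatever the lens; pixels are square), "cx", "cy" (the principal point, pixels), "rvec" (rotation vector, rad) and "tvec" (3), from world to camera coordinates, as OpenCV has them. Camera axes: x right, y down, z forward; pixel columns grow to the right and rows downward; lengths in m; the calibration is good to about 2 mm. A picture is of the moment at which its call begins. camera_info takes no time and is no camera call.
- bot.hand_in(): hands the job in; it is judged then, once.
Trained networks look in the newest picture that a camera, given by its name, has taken for a name from the list of things; names that differ only in an ending like _2 or _b are one class to them, and where a whole thing is asked for, a point or a joint stands for the part that bears it (a point fixed in the world has none). Each returns a list of dicts, best first, with "score" (0 to 1); they miss things now and then, are a little off and sometimes report something else, mostly with a low value. They report only what shows in the picture. A call takes as long as a camera call. They do not tell look-alikes from the thing itself.
- boxes_of(target, camera): "xyz" ([x, y, z] in m, in world coordinates, good to about 4 mm: the middle of the surface that is visible of it).
- cut_out(target, camera): "pixels" (480x640 bool, what is visible of it).
The state is a dict: "t": time; "joint_positions": joint angles; "joint_velocities": joint speeds; "joint_torque": joint torques, N m; "eef_pos": TCP position; "tool_rot": TCP orientation; "ft_force": force on the tool from outside, world axes, zero at the start; "moment": the same for the moment, N m; "opening": opening from 0.0 (shut) to 1.0 (fully open); "grasp_force": force on a finger pad.
Only numpy, scipy, OpenCV 4.12 (cv2) and the standard library are available. Lean on these libraries where they do the work, as an engineer would, in place of code of your own. Each camera call takes 0.05 s, during which the arm holds its last target. There are 200 camera calls.

## Working session

There is one attempt and no reset: what is moved stays moved. The work goes in short steps, Python scripts to look and compute and a tool call to move; the robot and the scene stay as the last step left them, time stands still between calls to the robot, and variables do not carry over. Pictures are saved under pics/ and viewed, at most 14 in all, crops included, and the job is handed in when it is done.

Besides the shell and the picture viewer there is one more tool, called by a JSON object that holds its "op" and its "data", one argument or row to a line. step_arm: Moves the arm, as the interface text tells. Its arguments: {"type":"object","properties":{"moves":{"type":"array"},"force":{"type":"number"}},"required":["moves"]}

```bash
mkdir -p pics; ls; python3 - <<'E'
from bench import bot,vision,boxes_of,cut_out
import cv2
for c in("side","top"):
    im=vision.get_image(c); cv2.imwrite(f"pics/{c}0.png",im[:,:,::-1]); i=vision.camera_info(c); print(c,i)
    for n in "green_sprout purple_sprout cheese_tub pepper_jar honey_bottle mustard_jar garlic tray_blue tray_white".split():
        print(n,[([round(float(v),3) for v in d["xyz"]],round(float(d["score"]),2)) for d in boxes_of(n,c)])
print(bot.state())
E
```

```text
pics
side {'fovy': 44.358826501448384, 'cx': 321.5417668779516, 'cy': 237.96031941365314, 'rvec': array([ 2.15827014, -0.32071022,  0.1978383 ]), 'tvec': array([-0.58641724,  0.12312527,  0.96474061])}
green_sprout [([0.444, 0.135, 0.05], 0.75)]
purple_sprout [([0.628, 0.129, 0.051], 0.7)]
cheese_tub [([0.695, -0.268, 0.043], 0.79), ([0.712, -0.37, 0.046], 0.69), ([0.63, -0.163, 0.061], 0.66)]
pepper_jar [([0.444, -0.024, 0.084], 0.94)]
honey_bottle [([0.44, -0.143, 0.08], 0.82)]
mustard_jar [([0.739, 0.044, 0.045], 0.59), ([0.618, -0.032, 0.066], 0.55), ([0.627, 0.13, 0.049], 0.43)]
garlic [([0.739, 0.045, 0.046], 0.82)]
tray_blue [([0.525, 0.342, 0.006], 0.95)]
tray_white [([0.495, -0.29, -0.0], 0.98)]
top {'fovy': 50.58437562939308, 'cx': 318.7583823926243, 'cy': 249.02644621210334, 'rvec': array([ 2.09741254, -2.15659199,  0.20899937]), 'tvec': array([-0.00938315,  0.5817357 ,  0.83265042])}
green_sprout [([0.452, 0.144, 0.056], 0.63), ([0.631, -0.147, 0.062], 0.42), ([0.445, -0.009, 0.104], 0.32)]
purple_sprout [([0.626, 0.14, 0.058], 0.83)]
cheese_tub [([0.692, -0.253, 0.039], 
[... 372 characters left out ...]
oint_positions': array([ 1.21394816e+00,  3.19566445e-01,  1.56448823e+00, -2.43386831e-05,
        1.25742845e+00, -1.99858451e-02]), 'joint_velocities': array([ 1.18735788e-03, -7.27537903e-05, -1.41018848e-04, -2.52556691e-03,
       -8.20713168e-04, -1.01240810e-03]), 'joint_torque': array([ 1.04620056e-03, -4.15415490e+01, -2.34430432e+01, -3.75620516e-05,
        3.53335008e-04, -1.49269414e-05]), 'eef_pos': array([0.19005443, 0.54269048, 0.23136181]), 'tool_rot': array([3.14148361e+00, 2.53385421e-05, 2.80473783e+00]), 'ft_force': array([-0.0378263 , -0.03898224, -0.23317273]), 'moment': array([-0.02367732, -0.04282758, -0.03248908]), 'grasp_force': 0.0, 'opening': 0.9941242460891833}
```

View pics/side0.png

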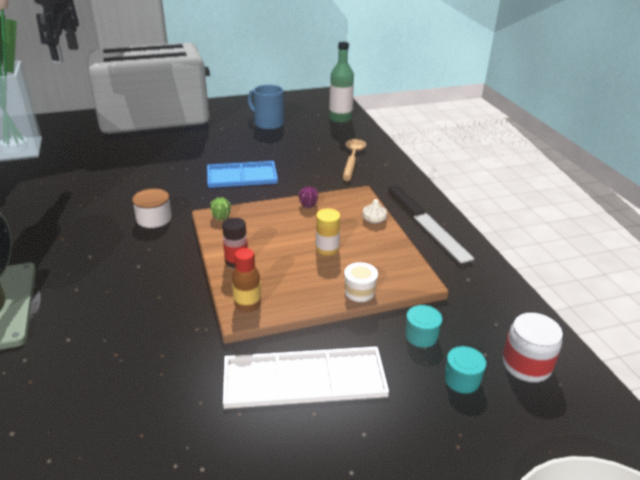

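View pics/top0.png

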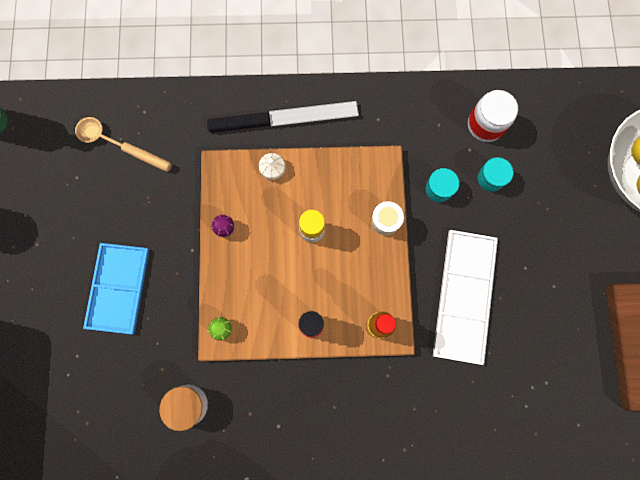

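Side view: green sprout (220,208), purple (308,196), pepper (235,242), honey (246,280), mustard (328,232), garlic (375,212), white tub with cream lid (361,281). The turquoise look-alikes are at (424,326) and (465,369), and there are also a ramekin at (152,208) and a red/white jar at (533,347). The tub I want is the white one on the board, at (388,217) in the top view. Next I'll fit silhouettes in both cameras.

```bash
cat > h.py <<'E'
import numpy as np,cv2
from scipy.optimize import least_squares
from bench import bot,vision,boxes_of,cut_out
prof={ # (z,r)
'green_sprout':[(0,13),(10,18),(20,20),(30,17.5),(37,11),(41,3)],
'cheese_tub':[(0,25.5),(36,27),(36,27.5),(42,27.5)],'pepper_jar':[(0,21),(84,21)],
'honey_bottle':[(0,22),(62,22),(76,15.5),(104,15.5)],'mustard_jar':[(0,22),(76,22)],
'garlic':[(0,15),(15,25),(28,20),(45,3)]}
prof['purple_sprout']=prof['green_sprout']
def proj(P,c):
    i=vision.camera_info(c); f=240/np.tan(np.radians(i['fovy']/2))
    K=np.array([[f,0,i['cx']],[0,f,i['cy']],[0,0,1.]])
    return cv2.projectPoints(np.float64(P),i['rvec'],i['tvec'],K,None)[0][:,0]
def ray(uv,c,z):
    i=vision.camera_info(c); f=240/np.tan(np.radians(i['fovy']/2))
    R=cv2.Rodrigues(i['rvec'])[0]; C=-R.T@i['tvec']
    d=R.T@np.array([(uv[0]-i['cx'])/f,(uv[1]-i['cy'])/f,1]); return C+d*(z-C[2])/d[2]
def cyl(n,x,y,z0):
    a=np.linspace(0,2*np.pi,40,endpoint=False)
    return np.array([[x+r/1e3*np.cos(t),y+r/1e3*np.sin(t),z0+z/1e3] for z,r in prof[n] for t in a])
def cen(n,x,y,z0,c):
    h=cv2.convexHull(proj(cyl(n,x,y,z0),c).astype(np.float32)); m=cv2.moments(h); return np.array([m['m10'],m['m01']])/m['m00'],m['m00']
def mask(n,c,near):
    b=None
    for d in cut_out(n,c):
        m=d['pixels'].astype(np.uint8); M=cv2.moments(m,True)
        if M['m00']<20: continue
        u=np.array([M['m10'],M['m01']])/M['m00']; e=np.linalg.norm(u-near)
        if b is None or e<b[0]: b=(e,u,M['m00'],m)
    return b
def locate(n,x,y,z0,cams=('side','top')):
    out={}
    for c in cams:
        vision.get_image(c); b=mask(n,c,cen(n,x,y,z0,c)[0])
        if b is None or b[0]>30: out[c]=None; continue
        s=least_squares(lambda p:cen(n,p[0],p[1],z0,c)[0]-b[1],[x,y],x_scale=.01,diff_step=1e-4)
        out[c]=(s.x.round(4).tolist(),'area obs/mod %d/%d'%(b[2],cen(n,*s.x,z0,c)[1]))
    return out
E
python3 - <<'E'
from h import *
for n,x,y in [('green_sprout',.45,.14),('purple_sprout',.627,.135),('cheese_tub',.629,-.15),('pepper_jar',.446,-.01),('honey_bottle',.448,-.12),('mustard_jar',.615,-.015),('garlic',.737,.05)]:
    print(n,locate(n,x,y,.02))
for t in('tray_blue','tray_white'):
  for c in('top','side'):
    ds=cut_out(t,c)
    for d in ds[:2]:
        m=d['pixels'].astype(np.uint8); 
        cs=max(cv2.findContours(m,0,1)[0],key=cv2.contourArea); h=cv2.convexHull(cs)
        w=np.float32([ray(p[0],c,.011 if c=='top' else .008)[:2] for p in h])*1000
        (ct,sz,an)=cv2.minAreaRect(w); print(t,c,round(d['score'],2),np.round(ct,1),np.round(sz,1),round(an,1))
im=cv2.imread('pics/top0.png'); 
cv2.imwrite('pics/c1.png',cv2.resize(im[140:370,190:500],None,fx=2.5,fy=2.5))
E
```

```text
green_sprout {'side': ([0.4497, 0.1483], 'area obs/mod 390/346'), 'top': ([0.4485, 0.1496], 'area obs/mod 373/427')}
purple_sprout {'side': ([0.6311, 0.1468], 'area obs/mod 322/317'), 'top': ([0.63, 0.1453], 'area obs/mod 377/389')}
cheese_tub {'side': ([0.6351, -0.1498], 'area obs/mod 1066/1111'), 'top': ([0.6343, -0.1474], 'area obs/mod 852/866')}
pepper_jar {'side': ([0.4495, 0.0037], 'area obs/mod 962/1175'), 'top': ([0.45, -0.0087], 'area obs/mod 526/554')}
honey_bottle {'side': None, 'top': None}
mustard_jar {'side': ([0.6205, -0.0149], 'area obs/mod 1030/1073'), 'top': ([0.6196, -0.0133], 'area obs/mod 735/731')}
garlic {'side': None, 'top': None}
tray_blue top 0.62 [528.5 341. ] [ 94.5 157.5] 81.8
tray_blue side 0.96 [529.3 339.2] [113.  155.4] 81.4
tray_white top 0.9 [ 497.2 -287.7] [ 91.4 234.5] 78.3
tray_white top 0.66 [750.9  59.7] [49.3 49.7] 88.5
tray_white side 0.83 [ 496.5 -292.9] [101.2 234.5] 78.7
```

View pics/c1.png

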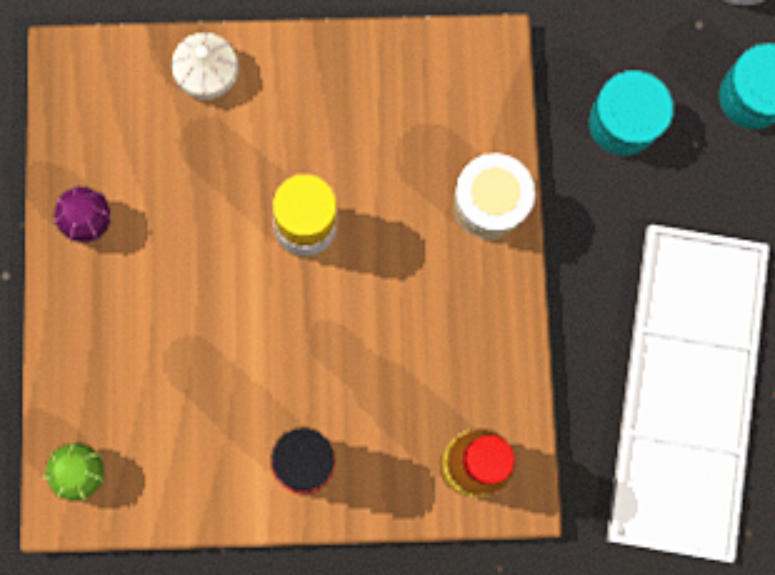

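The crop confirms the choice: the white tub with the cream spot is at crop (495,193), i.e. top view (388,217). The nearest look-alike, turquoise, is at crop (632,110). Honey is still to be located by colour and by its model.

```bash
cat >> h.py <<'E'
def go(*targets,yaw=None):
    s=bot.state(); R=cv2.Rodrigues(np.array([0,0,s['tool_rot'][2]]))[0]@np.diag([1,-1,-1.])
    print('t',round(s['t'],2),'tcp',s['eef_pos'].round(4),'yaw',np.degrees(s['tool_rot'][2]).round(1),'op',round(s['opening']*85.4,1),'gf',round(s['grasp_force'],1))
    for t in targets: print(t,'->',(R.T@(np.array(t)-s['eef_pos'])*1000).round(1))
E
python3 - <<'E'
from h import *
for c,w,p in(('top',(360,300,410,345),None),('side',(225,245,270,312),None)):
    hsv=cv2.cvtColor(vision.get_image(c),cv2.COLOR_RGB2HSV)
    m=cv2.inRange(hsv,(0,170,140),(6,255,255))|cv2.inRange(hsv,(174,170,140),(180,255,255))
    x0,y0,x1,y1=w; k=np.zeros_like(m); k[y0:y1,x0:x1]=m[y0:y1,x0:x1]
    M=cv2.moments(k,True); u=np.array([M['m10'],M['m01']])/M['m00']; print(c,u,M['m00'],ray(u,c,.124 if c=='top' else .112))
for n,x,y in[('honey_bottle',.447,-.115),('pepper_jar',.45,-.009)]:
  for c in('top','side'): print(n,c,cen(n,x,y,.02,c),[ (round(d['score'],2),cv2.moments(d['pixels'].astype(np.uint8),True)['m00'],np.argwhere(d['pixels']).mean(0)[::-1].round(1)) for d in cut_out(n,c)])
go((.449,.149,.12),(.449,.149,.022),(.190,.543,.231))
E
```

```text
top [385.19936709 323.33544304] 316.0 [ 0.44691189 -0.12540339  0.124     ]
side [240.19477912 257.78313253] 498.0 [ 0.44024249 -0.12417442  0.112     ]
honey_bottle top (array([373.98444898, 325.1157961 ]), 641.7119557792321) [(0.9, 632.0, array([380.4, 325.3]))]
honey_bottle side (array([244.72161525, 275.57738728]), 1585.705910573597) [(0.79, 1552.0, array([245.8, 280.9]))]
pepper_jar top (array([311.00140381, 324.3094163 ]), 554.1904618148692) [(0.84, 558.0, array([310.6, 324.7]))]
pepper_jar side (array([234.57166691, 241.78833935]), 1195.1638167729834) [(0.69, 905.0, array([233.3, 238. ])), (0.34, 1036.0, array([327.3, 231.5]))]
t 2.9 tcp [0.19   0.5427 0.2313] yaw 160.7 op 85.6 gf 0.0
(0.449, 0.149, 0.12) -> [-374.5 -286.   111.3]
(0.449, 0.149, 0.022) -> [-374.5 -286.   209.3]
(0.19, 0.543, 0.231) -> [0.1 0.3 0.3]
```

Careful with the scale: shifts go in shares of 500 mm and turns go in shares of 60 degrees. That gives: -374 mm is -0.748, -286 mm is -0.572, -9.3 degrees is -0.155.

{"op": "step_arm", "data": {
  "moves": [
    [[-0.748,-0.572,0.222],[0,0,-0.155],85],
    [[-0.748,-0.572,0.222],[0,0,-0.155],85],
    [[-0.748,-0.572,0.222],[0,0,-0.155],85],
    [[-0.748,-0.572,0.222],[0,0,-0.155],85],
    [[-0.748,-0.572,0.222],[0,0,-0.155],85],
    [[-0.748,-0.572,0.222],[0,0,-0.155],85],
    [[-0.748,-0.572,0.222],[0,0,-0.155],85],
    [[-0.748,-0.572,0.222],[0,0,-0.155],85]
  ],
  "force": 30
}}

```text
t: 3.7
eef_pos: [0.4045, 0.216, 0.1395]
tool_rot: [3.141, 0.001, 2.967]
ft_force: [1.3, 0.2, 0.3]
opening: 0.992
grasp_force: 0.0
```

```bash
python3 -c "
from h import *
print(bot.state()['tool_rot']);go((.449,.149,.12),(.449,.149,.022))"
```

```text
[3.14077161e+00 9.36881247e-04 2.96733248e+00]
t 3.7 tcp [0.4045 0.216  0.1395] yaw 170.0 op 84.7 gf 0.0
(0.449, 0.149, 0.12) -> [-55.5 -58.3  19.5]
(0.449, 0.149, 0.022) -> [-55.5 -58.3 117.5]
```

To row units: -46 mm is -0.092, -44 mm is -0.088.

{"op": "step_arm", "data": {
  "moves": [
    [[-0.088,-0.092,0.03],[0,0,0],85],
    [[-0.088,-0.092,0.03],[0,0,0],85],
    [[-0.088,-0.092,0.03],[0,0,0],85],
    [[-0.088,-0.092,0.03],[0,0,0],85]
  ]
}}

```text
t: 4.1
eef_pos: [0.4388, 0.1649, 0.1247]
tool_rot: [3.141, -0.0, 2.966]
ft_force: [0.0, 0.6, 0.4]
opening: 0.993
grasp_force: 0.0
```

```bash
python3 -c "
from h import *
go((.449,.149,.12),(.449,.149,.022))"
```

```text
t 4.1 tcp [0.4388 0.1649 0.1247] yaw 169.9 op 84.8 gf 0.0
(0.449, 0.149, 0.12) -> [-12.8 -13.8   4.7]
(0.449, 0.149, 0.022) -> [-12.8 -13.8 102.7]
```

To row units: 103 mm is 0.206, 80 mm is 0.16.

{"op": "step_arm", "data": {
  "moves": [
    [[-0.026,-0.028,0.01],[0,0,0],85],
    [[-0.026,-0.028,0.1],[0,0,0],85],
    [[-0.026,-0.028,0.16],[0,0,0],85],
    [[-0.026,-0.028,0.206],[0,0,0],85],
    [[-0.026,-0.028,0.206],[0,0,0],85],
    [[-0.026,-0.028,0.206],[0,0,0],20],
    [[-0.026,-0.028,0.206],[0,0,0],20],
    [[-0.026,-0.028,0.206],[0,0,0],20]
  ]
}}

```text
t: 4.9
eef_pos: [0.4502, 0.1493, 0.023]
tool_rot: [3.14, 0.003, 2.968]
ft_force: [1.2, 0.1, 1.1]
opening: 0.513
grasp_force: 0.0
```

{"op": "step_arm", "data": {
  "moves": [
    [[0,0,0],[0,0,0],20],
    [[0,0,0],[0,0,0],20],
    [[0,0,0],[0,0,0],20]
  ]
}}

```text
t: 5.2
eef_pos: [0.4502, 0.1492, 0.0233]
tool_rot: [3.14, 0.003, 2.967]
ft_force: [-1.6, 1.2, 7.1]
opening: 0.445
grasp_force: 29.4
```

To row units: -70 mm is -0.14, -30 mm is -0.06.

{"op": "step_arm", "data": {
  "moves": [
    [[0,0,-0.06],[0,0,0],20],
    [[0,0,-0.14],[0,0,0],20],
    [[0,0,-0.14],[0,0,0],20]
  ]
}}

```text
t: 5.5
eef_pos: [0.4529, 0.1498, 0.0967]
tool_rot: [3.136, 0.01, 2.967]
ft_force: [1.1, 0.2, -0.3]
opening: 0.447
grasp_force: 30.3
```

```bash
python3 -c "
from h import *
go((.491,.3464,.07),(.491,.3464,.0085))"
```

```text
t 5.5 tcp [0.4529 0.1498 0.0967] yaw 170.0 op 38.2 gf 30.3
(0.491, 0.3464, 0.07) -> [ -3.4 200.2  26.7]
(0.491, 0.3464, 0.0085) -> [ -3.4 200.2  88.2]
```

To row units: 200 mm is 0.4, 150 mm is 0.3.

{"op": "step_arm", "data": {
  "moves": [
    [[-0.006,0.1,0],[0,0,0],20],
    [[-0.006,0.2,0],[0,0,0],20],
    [[-0.006,0.3,0.02],[0,0,0],20],
    [[-0.006,0.4,0.04],[0,0,0],20],
    [[-0.006,0.4,0.07],[0,0,0],20],
    [[-0.006,0.4,0.1],[0,0,0],20],
    [[-0.006,0.4,0.12],[0,0,0],20],
    [[-0.006,0.4,0.12],[0,0,0],20]
  ]
}}

```text
t: 6.3
eef_pos: [0.4859, 0.3443, 0.0302]
tool_rot: [-3.139, -0.002, 2.967]
ft_force: [-0.8, -0.1, -0.7]
opening: 0.445
grasp_force: 30.4
```

```bash
python3 - <<'E'
from h import *
go((.491,.3464,.0085))
a=vision.get_image('side')[140:220,170:310];b=vision.get_image('top')[220:350,60:200]
s=lambda q:cv2.resize(q[:,:,::-1],(390,360))
cv2.imwrite('pics/g1.png',np.hstack([s(a),s(b)]))
E
```

```text
t 6.3 tcp [0.4859 0.3443 0.0302] yaw 170.0 op 38.0 gf 30.4
(0.491, 0.3464, 0.0085) -> [-4.6  3.  21.7]
```

View pics/g1.png

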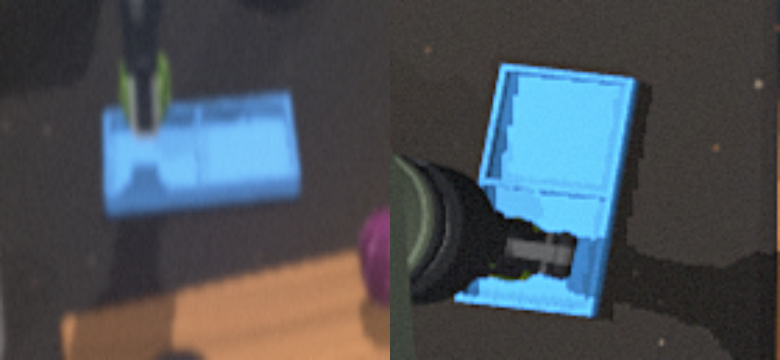

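The sprout sits between the fingers, over the near compartment (top crop 540,250). Lower it and release.

To row units: 22 mm is 0.044, 21 mm is 0.042.

{"op": "step_arm", "data": {
  "moves": [
    [[-0.008,0.006,0.016],[0,0,0],20],
    [[-0.008,0.006,0.032],[0,0,0],20],
    [[-0.008,0.006,0.042],[0,0,0],20],
    [[-0.008,0.006,0.044],[0,0,0],20],
    [[-0.008,0.006,0.044],[0,0,0],20]
  ]
}}

```text
t: 6.9
eef_pos: [0.4912, 0.3472, 0.0093]
tool_rot: [-3.141, -0.001, 2.967]
ft_force: [0.2, 0.7, -0.4]
opening: 0.446
grasp_force: 30.4
```

To row units: -100 mm is -0.2, -60 mm is -0.12.

{"op": "step_arm", "data": {
  "moves": [
    [[0,0,0.004],[0,0,0],20],
    [[0,0,0.004],[0,0,0],20],
    [[0,0,0.004],[0,0,0],48],
    [[0,0,0.004],[0,0,0],48],
    [[0,0,0.004],[0,0,0],48],
    [[0,0,-0.04],[0,0,0],60],
    [[0,0,-0.12],[0,0,0],85],
    [[0,0,-0.2],[0,0,0],85]
  ]
}}

```text
t: 7.7
eef_pos: [0.4909, 0.3471, 0.1102]
tool_rot: [-3.14, -0.001, 2.967]
ft_force: [0.4, 0.9, -0.3]
opening: 0.993
grasp_force: 0.0
```

```bash
python3 -c "
from h import *
go((.6305,.146,.12),(.6305,.146,.022))"
```

```text
t 7.7 tcp [0.4909 0.3471 0.1102] yaw 170.0 op 84.8 gf 0.0
(0.6305, 0.146, 0.12) -> [-172.4 -173.8   -9.8]
(0.6305, 0.146, 0.022) -> [-172.4 -173.8   88.2]
```

Purple sprout next.

To row units: -174 mm is -0.348, -172 mm is -0.344.

{"op": "step_arm", "data": {
  "moves": [
    [[-0.07,-0.07,-0.01],[0,0,0],85],
    [[-0.138,-0.138,-0.01],[0,0,0],85],
    [[-0.206,-0.208,-0.01],[0,0,0],85],
    [[-0.276,-0.278,-0.01],[0,0,0],85],
    [[-0.344,-0.348,-0.01],[0,0,0],85],
    [[-0.344,-0.348,-0.01],[0,0,0],85],
    [[-0.344,-0.348,-0.01],[0,0,0],85]
  ]
}}

```text
t: 8.4
eef_pos: [0.6308, 0.1451, 0.1144]
tool_rot: [3.141, -0.001, 2.965]
ft_force: [-0.5, 0.1, 0.0]
opening: 0.994
grasp_force: 0.0
```

```bash
python3 -c "
from h import *
go((.6305,.146,.022))
print(locate('green_sprout',.491,.346,.004))"
```

```text
t 8.4 tcp [0.6308 0.1451 0.1144] yaw 169.9 op 84.9 gf 0.0
(0.6305, 0.146, 0.022) -> [ 0.5  0.9 92.4]
{'side': ([0.4913, 0.3503], 'area obs/mod 261/263'), 'top': None}
```

To row units: 92 mm is 0.184, 70 mm is 0.14.

{"op": "step_arm", "data": {
  "moves": [
    [[0,0.002,0.08],[0,0,0],85],
    [[0,0.002,0.14],[0,0,0],85],
    [[0,0.002,0.184],[0,0,0],85],
    [[0,0.002,0.184],[0,0,0],85],
    [[0,0.002,0.184],[0,0,0],20],
    [[0,0.002,0.184],[0,0,0],20],
    [[0,0.002,0.184],[0,0,0],20],
    [[0,0.002,0.184],[0,0,0],20]
  ]
}}

```text
t: 9.4
eef_pos: [0.6317, 0.1475, 0.0247]
tool_rot: [3.14, 0.003, 2.967]
ft_force: [-1.7, 0.5, 4.5]
opening: 0.444
grasp_force: 30.0
```

To row units: -140 mm is -0.28, -100 mm is -0.2.

{"op": "step_arm", "data": {
  "moves": [
    [[0,0,0],[0,0,0],20],
    [[0,0,0],[0,0,0],20],
    [[0,0,-0.1],[0,0,0],20],
    [[0,0,-0.2],[0,0,0],20],
    [[0,0,-0.28],[0,0,0],20],
    [[0,0,-0.28],[0,0,0],20],
    [[0,0,-0.28],[0,0,0],20]
  ]
}}

```text
t: 10.1
eef_pos: [0.6311, 0.1471, 0.1642]
tool_rot: [3.14, 0.003, 2.967]
ft_force: [-0.5, -0.0, -0.9]
opening: 0.445
grasp_force: 30.5
```

```bash
python3 -c "
from h import *
go((.497,-.289,.16),(.497,-.289,.03))"
```

```text
t 10.1 tcp [0.6311 0.1471 0.1642] yaw 170.0 op 38.0 gf 30.5
(0.497, -0.289, 0.16) -> [  56.3 -452.8    4.2]
(0.497, -0.289, 0.03) -> [  56.3 -452.8  134.2]
```

To row units: -391 mm is -0.782, -342 mm is -0.684.

{"op": "step_arm", "data": {
  "moves": [
    [[0.012,-0.09,0],[0,0,0],20],
    [[0.024,-0.19,0],[0,0,0],20],
    [[0.036,-0.29,0],[0,0,0],20],
    [[0.048,-0.39,0],[0,0,0],20],
    [[0.062,-0.488,0],[0,0,0],20],
    [[0.074,-0.586,0],[0,0,0],20],
    [[0.086,-0.684,0],[0,0,0],20],
    [[0.098,-0.782,0],[0,0,0],20]
  ]
}}

```text
t: 10.9
eef_pos: [0.5126, -0.2307, 0.1608]
tool_rot: [3.14, -0.003, 2.967]
ft_force: [0.5, -0.3, -0.6]
opening: 0.446
grasp_force: 30.5
```

{"op": "step_arm", "data": {
  "moves": [
    [[0.014,-0.088,0],[0,0,0],20],
    [[0.014,-0.124,0.06],[0,0,0],20],
    [[0.014,-0.124,0.12],[0,0,0],20],
    [[0.014,-0.124,0.18],[0,0,0],20],
    [[0.014,-0.124,0.22],[0,0,0],20],
    [[0.014,-0.124,0.25],[0,0,0],20],
    [[0.014,-0.124,0.26],[0,0,0],20],
    [[0.014,-0.124,0.26],[0,0,0],20]
  ]
}}

```text
t: 11.7
eef_pos: [0.4958, -0.2886, 0.031]
tool_rot: [3.14, -0.004, 2.967]
ft_force: [0.2, -0.3, -0.6]
opening: 0.443
grasp_force: 30.5
```

```bash
python3 -c "
from h import *
go((.497,-.289,.0095))"
```

```text
t 11.7 tcp [ 0.4958 -0.2886  0.031 ] yaw 170.0 op 37.8 gf 30.5
(0.497, -0.289, 0.0095) -> [-1.2 -0.2 21.5]
```

{"op": "step_arm", "data": {
  "moves": [
    [[-0.002,0,0.02],[0,0,0],20],
    [[-0.002,0,0.036],[0,0,0],20],
    [[-0.002,0,0.044],[0,0,0],20],
    [[-0.002,0,0.044],[0,0,0],20],
    [[-0.002,0,0.044],[0,0,0],20]
  ]
}}

```text
t: 12.2
eef_pos: [0.4981, -0.2895, 0.0107]
tool_rot: [-3.142, 0.0, 2.967]
ft_force: [0.4, 0.3, 0.3]
opening: 0.444
grasp_force: 30.5
```

To row units: -110 mm is -0.22, -60 mm is -0.12.

{"op": "step_arm", "data": {
  "moves": [
    [[0,0,0],[0,0,0],20],
    [[0,0,0.002],[0,0,0],48],
    [[0,0,0.002],[0,0,0],48],
    [[0,0,0.002],[0,0,0],48],
    [[0,0,-0.04],[0,0,0],60],
    [[0,0,-0.12],[0,0,0],85],
    [[0,0,-0.22],[0,0,0],85],
    [[0,0,-0.22],[0,0,0],85]
  ]
}}

```text
t: 13.0
eef_pos: [0.5018, -0.2918, 0.1275]
tool_rot: [-3.136, 0.013, 2.967]
ft_force: [0.7, -0.9, 0.1]
opening: 0.997
grasp_force: 0.0
```

```bash
python3 -c "
from h import *
go((.6345,-.1485,.12))"
```

```text
t 13.0 tcp [ 0.5018 -0.2918  0.1275] yaw 170.0 op 85.1 gf 0.0
(0.6345, -0.1485, 0.12) -> [-105.8  164.1    7.5]
```

Now the tub.

To row units: 164 mm is 0.328, 123 mm is 0.246.

{"op": "step_arm", "data": {
  "moves": [
    [[-0.052,0.082,0],[0,0,0],85],
    [[-0.106,0.164,0],[0,0,0],85],
    [[-0.158,0.246,0],[0,0,0],85],
    [[-0.212,0.328,0],[0,0,0],85],
    [[-0.212,0.328,0.016],[0,0,0],85],
    [[-0.212,0.328,0.016],[0,0,0],85],
    [[-0.212,0.328,0.016],[0,0,0],85]
  ]
}}

```text
t: 13.7
eef_pos: [0.6297, -0.1468, 0.1118]
tool_rot: [-3.141, -0.002, 2.967]
ft_force: [0.2, -0.3, -0.2]
opening: 1.001
grasp_force: 0.0
```

```bash
python3 -c "
from h import *
go((.6345,-.1485,.030))
print(locate('purple_sprout',.497,-.289,.004))"
```

```text
t 13.7 tcp [ 0.6297 -0.1468  0.1118] yaw 170.0 op 85.5 gf 0.0
(0.6345, -0.1485, 0.03) -> [-5.  -0.8 81.8]
{'side': ([0.4981, -0.2893], 'area obs/mod 639/636'), 'top': None}
```

To row units: 82 mm is 0.164, 70 mm is 0.14.

{"op": "step_arm", "data": {
  "moves": [
    [[-0.01,-0.002,0.02],[0,0,0],85],
    [[-0.01,-0.002,0.09],[0,0,0],85],
    [[-0.01,-0.002,0.14],[0,0,0],85],
    [[-0.01,-0.002,0.164],[0,0,0],85],
    [[-0.01,-0.002,0.164],[0,0,0],85],
    [[-0.01,-0.002,0.164],[0,0,0],35],
    [[-0.01,-0.002,0.164],[0,0,0],35],
    [[-0.01,-0.002,0.164],[0,0,0],35]
  ]
}}

```text
t: 14.7
eef_pos: [0.6367, -0.1487, 0.0325]
tool_rot: [-3.141, 0.004, 2.967]
ft_force: [0.1, -1.2, 3.7]
opening: 0.626
grasp_force: 31.1
```

{"op": "step_arm", "data": {
  "moves": [
    [[0,0,0],[0,0,0],35],
    [[0,0,0],[0,0,0],35],
    [[0,0,0],[0,0,0],35]
  ]
}}

```text
t: 15.0
eef_pos: [0.6367, -0.1487, 0.0325]
tool_rot: [-3.141, 0.004, 2.967]
ft_force: [-0.7, 0.3, 5.9]
opening: 0.63
grasp_force: 31.3
```

To row units: -60 mm is -0.12, -30 mm is -0.06.

{"op": "step_arm", "data": {
  "moves": [
    [[0,0,-0.06],[0,0,0],35],
    [[0,0,-0.12],[0,0,0],35],
    [[0,0,-0.12],[0,0,0],35],
    [[0,0,-0.12],[0,0,0],35]
  ]
}}

```text
t: 15.4
eef_pos: [0.6354, -0.148, 0.0907]
tool_rot: [3.141, 0.001, 2.967]
ft_force: [-0.3, -0.4, -2.9]
opening: 0.629
grasp_force: 32.4
```

```bash
python3 -c "
from h import *
go((.5715,-.304,.09),(.5715,-.304,.018))"
```

```text
t 15.4 tcp [ 0.6354 -0.148   0.0907] yaw 170.0 op 53.7 gf 32.4
(0.5715, -0.304, 0.09) -> [  35.9 -164.7    0.7]
(0.5715, -0.304, 0.018) -> [  35.9 -164.7   72.7]
```

To row units: -165 mm is -0.33, -123 mm is -0.246.

{"op": "step_arm", "data": {
  "moves": [
    [[0.018,-0.082,0],[0,0,0],35],
    [[0.036,-0.164,0],[0,0,0],35],
    [[0.054,-0.246,0],[0,0,0],35],
    [[0.072,-0.33,0],[0,0,0],35],
    [[0.072,-0.33,0.04],[0,0,0],35],
    [[0.072,-0.33,0.08],[0,0,0],35],
    [[0.072,-0.33,0.11],[0,0,0],35],
    [[0.072,-0.33,0.11],[0,0,0],35]
  ]
}}

```text
t: 16.2
eef_pos: [0.5685, -0.303, 0.0312]
tool_rot: [3.138, -0.009, 2.967]
ft_force: [-0.6, 1.2, -2.6]
opening: 0.626
grasp_force: 32.5
```

{"op": "step_arm", "data": {
  "moves": [
    [[0,0,0],[0,0,0],35],
    [[0,0,0.02],[0,0,0],35],
    [[0,0,0.03],[0,0,0],35],
    [[0,0,0.03],[0,0,0],35],
    [[0,0,0.03],[0,0,0],35]
  ]
}}

```text
t: 16.7
eef_pos: [0.5715, -0.3044, 0.0206]
tool_rot: [3.142, 0.0, 2.967]
ft_force: [-0.3, -0.5, -1.6]
opening: 0.628
grasp_force: 32.5
```

```bash
python3 -c "
from h import *
go((.5715,-.304,.0167))"
```

```text
t 16.7 tcp [ 0.5715 -0.3044  0.0206] yaw 170.0 op 53.6 gf 32.5
(0.5715, -0.304, 0.0167) -> [0.1 0.4 3.9]
```

To row units: -70 mm is -0.14, -30 mm is -0.06.

{"op": "step_arm", "data": {
  "moves": [
    [[0,0,0.006],[0,0,0],35],
    [[0,0,0.008],[0,0,0],35],
    [[0,0,0.008],[0,0,0],35],
    [[0,0,0.008],[0,0,0],62],
    [[0,0,0.008],[0,0,0],64],
    [[0,0,0.008],[0,0,0],64],
    [[0,0,-0.06],[0,0,0],75],
    [[0,0,-0.14],[0,0,0],85]
  ]
}}

```text
t: 17.5
eef_pos: [0.5703, -0.3038, 0.0896]
tool_rot: [3.14, -0.004, 2.967]
ft_force: [0.7, -0.2, 0.8]
opening: 0.993
grasp_force: 0.0
```

To row units: -70 mm is -0.14, -40 mm is -0.08.

{"op": "step_arm", "data": {
  "moves": [
    [[0,0,-0.08],[0,0,0],85],
    [[0,0,-0.14],[0,0,0],85],
    [[0,0,-0.14],[0,0,0],85]
  ]
}}

```text
t: 17.8
eef_pos: [0.574, -0.3058, 0.1664]
tool_rot: [-3.138, 0.01, 2.967]
ft_force: [0.3, -0.5, 0.1]
opening: 1.0
grasp_force: 0.0
```

```bash
python3 -c "
from h import *
go((.450,-.009,.17))
print(locate('cheese_tub',.5715,-.304,.004),locate('pepper_jar',.45,-.009,.02),locate('honey_bottle',.447,-.125,.02))"
```

```text
t 17.8 tcp [ 0.574  -0.3058  0.1664] yaw 170.0 op 85.4 gf 0.0
(0.45, -0.009, 0.17) -> [173.7 270.8  -3.6]
{'side': ([0.5696, -0.304], 'area obs/mod 1481/1501'), 'top': ([0.5689, -0.3019], 'area obs/mod 858/914')} {'side': ([0.4504, 0.0035], 'area obs/mod 902/1174'), 'top': ([0.45, -0.008], 'area obs/mod 550/554')} {'side': ([0.446, -0.129], 'area obs/mod 1582/1617'), 'top': ([0.4463, -0.1254], 'area obs/mod 657/653')}
```

To row units: 271 mm is 0.542, 232 mm is 0.464.

{"op": "step_arm", "data": {
  "moves": [
    [[0.048,0.076,-0.008],[0,0,0],85],
    [[0.098,0.154,-0.008],[0,0,0],85],
    [[0.148,0.232,-0.008],[0,0,0],85],
    [[0.198,0.31,-0.008],[0,0,0],85],
    [[0.248,0.388,-0.008],[0,0,0],85],
    [[0.298,0.464,-0.008],[0,0,0],85],
    [[0.348,0.542,-0.008],[0,0,0],85],
    [[0.348,0.542,-0.008],[0,0,0],85]
  ]
}}

```text
t: 19.2
eef_pos: [0.4444, -0.0037, 0.1646]
tool_rot: [3.14, -0.002, 2.972]
ft_force: [0.1, -0.3, 0.0]
opening: 0.999
grasp_force: 0.0
```

{"op": "step_arm", "data": {
  "moves": [
    [[0,0,0],[0,0,0],85],
    [[0,0,0],[0,0,0],85]
  ]
}}

```text
t: 19.4
eef_pos: [0.4479, -0.008, 0.1648]
tool_rot: [-3.141, 0.001, 2.967]
ft_force: [-0.6, -0.1, -0.7]
opening: 0.993
grasp_force: 0.0
```

```bash
python3 -c "
from h import *
go((.450,-.0075,.045))"
```

```text
t 19.4 tcp [ 0.4479 -0.008   0.1648] yaw 170.0 op 84.8 gf 0.0
(0.45, -0.0075, 0.045) -> [ -2.    0.8 119.8]
```

To row units: 120 mm is 0.24, 95 mm is 0.19.

{"op": "step_arm", "data": {
  "moves": [
    [[-0.004,0.002,0.04],[0,0,0],85],
    [[-0.004,0.002,0.12],[0,0,0],85],
    [[-0.004,0.002,0.19],[0,0,0],85],
    [[-0.004,0.002,0.24],[0,0,0],85],
    [[-0.004,0.002,0.24],[0,0,0],85],
    [[-0.004,0.002,0.24],[0,0,0],25],
    [[-0.004,0.002,0.24],[0,0,0],25],
    [[-0.004,0.002,0.24],[0,0,0],25]
  ]
}}

```text
t: 20.2
eef_pos: [0.4506, -0.0071, 0.046]
tool_rot: [3.141, 0.003, 2.967]
ft_force: [-1.1, -2.2, 0.8]
opening: 0.51
grasp_force: 0.9
```

{"op": "step_arm", "data": {
  "moves": [
    [[0,0,0],[0,0,0],25],
    [[0,0,0],[0,0,0],25],
    [[0,0,0],[0,0,0],25],
    [[0,0,0],[0,0,0],25]
  ]
}}

```text
t: 20.6
eef_pos: [0.4505, -0.0071, 0.0461]
tool_rot: [-3.142, 0.004, 2.968]
ft_force: [-0.1, -2.8, 7.7]
opening: 0.485
grasp_force: 30.1
```

To row units: -140 mm is -0.28, -120 mm is -0.24.

{"op": "step_arm", "data": {
  "moves": [
    [[0,0,-0.06],[0,0,0],25],
    [[0,0,-0.15],[0,0,0],25],
    [[0,0,-0.24],[0,0,0],25],
    [[0,0,-0.28],[0,0,0],25],
    [[0,0,-0.28],[0,0,0],25],
    [[0,0,-0.28],[0,0,0],25]
  ]
}}

```text
t: 21.2
eef_pos: [0.4487, -0.0066, 0.1843]
tool_rot: [3.141, -0.0, 2.967]
ft_force: [-0.3, -0.3, -1.2]
opening: 0.481
grasp_force: 30.8
```

```bash
python3 -c "
from h import *
go((.4225,-.274,.186))"
```

```text
t 21.2 tcp [ 0.4487 -0.0066  0.1843] yaw 170.0 op 41.1 gf 30.8
(0.4225, -0.274, 0.186) -> [ -20.6 -267.9   -1.7]
```

To row units: -268 mm is -0.536, -240 mm is -0.48.

{"op": "step_arm", "data": {
  "moves": [
    [[-0.006,-0.08,-0.004],[0,0,0],25],
    [[-0.014,-0.16,-0.004],[0,0,0],25],
    [[-0.02,-0.24,-0.004],[0,0,0],25],
    [[-0.026,-0.32,-0.004],[0,0,0],25],
    [[-0.032,-0.4,-0.004],[0,0,0],25],
    [[-0.038,-0.48,-0.004],[0,0,0],25],
    [[-0.04,-0.536,-0.004],[0,0,0],25],
    [[-0.04,-0.536,-0.004],[0,0,0],25]
  ]
}}

```text
t: 22.0
eef_pos: [0.4211, -0.2765, 0.1841]
tool_rot: [3.141, -0.004, 2.963]
ft_force: [-0.3, 0.1, -1.9]
opening: 0.485
grasp_force: 31.2
```

{"op": "step_arm", "data": {
  "moves": [
    [[0,0,0.06],[0,0,0],25],
    [[0,0,0.14],[0,0,0],25],
    [[0,0,0.22],[0,0,0],25],
    [[0,0,0.26],[0,0,0],25],
    [[0,0,0.28],[0,0,0],25],
    [[0,0,0.28],[0,0,0],25],
    [[0,0,0.28],[0,0,0],25]
  ]
}}

```text
t: 22.7
eef_pos: [0.4229, -0.274, 0.047]
tool_rot: [-3.141, 0.001, 2.967]
ft_force: [0.9, -0.3, -1.5]
opening: 0.478
grasp_force: 31.1
```

```bash
python3 -c "
from h import *
go((.4225,-.274,.0305))"
```

```text
t 22.7 tcp [ 0.4229 -0.274   0.047 ] yaw 170.0 op 40.8 gf 31.1
(0.4225, -0.274, 0.0305) -> [ 0.4 -0.1 16.5]
```

To row units: 16 mm is 0.032, 13 mm is 0.026.

{"op": "step_arm", "data": {
  "moves": [
    [[0,0,0.016],[0,0,0],25],
    [[0,0,0.026],[0,0,0],25],
    [[0,0,0.032],[0,0,0],25],
    [[0,0,0.032],[0,0,0],25],
    [[0,0,0.032],[0,0,0],25]
  ]
}}

```text
t: 23.2
eef_pos: [0.4225, -0.2742, 0.0307]
tool_rot: [3.142, 0.0, 2.967]
ft_force: [0.4, -0.3, -1.1]
opening: 0.481
grasp_force: 31.3
```

To row units: -150 mm is -0.3, -130 mm is -0.26.

{"op": "step_arm", "data": {
  "moves": [
    [[0,0,0],[0,0,0],25],
    [[0,0,0],[0,0,0],52],
    [[0,0,0],[0,0,0],55],
    [[0,0,0],[0,0,0],55],
    [[0,0,-0.08],[0,0,0],65],
    [[0,0,-0.16],[0,0,0],85],
    [[0,0,-0.26],[0,0,0],85],
    [[0,0,-0.3],[0,0,0],85]
  ]
}}

```text
t: 24.0
eef_pos: [0.4242, -0.2753, 0.1853]
tool_rot: [-3.138, 0.007, 2.967]
ft_force: [1.0, -0.7, -0.4]
opening: 0.996
grasp_force: 0.0
```

{"op": "step_arm", "data": {
  "moves": [
    [[0,0,0],[0,0,0],85],
    [[0,0,0],[0,0,0],85]
  ]
}}

```text
t: 24.2
eef_pos: [0.4221, -0.2739, 0.1804]
tool_rot: [3.141, -0.0, 2.967]
ft_force: [0.1, 0.9, -0.4]
opening: 0.999
grasp_force: 0.0
```

```bash
python3 -c "
from h import *
go((.4463,-.1265,.175))
print(locate('pepper_jar',.4225,-.274,.004),locate('honey_bottle',.446,-.127,.02))"
```

```text
t 24.2 tcp [ 0.4221 -0.2739  0.1804] yaw 170.0 op 85.3 gf 0.0
(0.4463, -0.1265, 0.175) -> [  1.8 149.3   5.4]
{'side': ([0.4223, -0.2754], 'area obs/mod 1655/1767'), 'top': ([0.4135, -0.2633], 'area obs/mod 345/831')} {'side': ([0.4465, -0.1686], 'area obs/mod 382/1710'), 'top': ([0.4465, -0.1255], 'area obs/mod 617/653')}
```

{"op": "step_arm", "data": {
  "moves": [
    [[0,0.08,0.01],[0,0,0],85],
    [[0.002,0.16,0.01],[0,0,0],85],
    [[0.004,0.24,0.01],[0,0,0],85],
    [[0.004,0.298,0.01],[0,0,0],85],
    [[0.004,0.298,0.01],[0,0,0],85],
    [[0.004,0.298,0.01],[0,0,0],85]
  ]
}}

```text
t: 25.2
eef_pos: [0.4464, -0.1268, 0.1755]
tool_rot: [-3.141, -0.0, 2.969]
ft_force: [-0.1, -0.6, -0.5]
opening: 0.99
grasp_force: 0.0
```

```bash
python3 -c "
from h import *
go((.4463,-.126,.083))"
```

```text
t 25.2 tcp [ 0.4464 -0.1268  0.1755] yaw 170.1 op 84.6 gf 0.0
(0.4463, -0.126, 0.083) -> [ 0.3  0.7 92.5]
```

To row units: 83 mm is 0.166, 75 mm is 0.15.

{"op": "step_arm", "data": {
  "moves": [
    [[0,0.002,0.04],[0,0,0],85],
    [[0,0.002,0.1],[0,0,0],85],
    [[0,0.002,0.15],[0,0,0],85],
    [[0,0.002,0.166],[0,0,0],85],
    [[0,0.002,0.166],[0,0,0],85],
    [[0,0.002,0.166],[0,0,0],35],
    [[0,0.002,0.166],[0,0,0],35],
    [[0,0.002,0.166],[0,0,0],35]
  ],
  "force": 45
}}

```text
t: 26.0
eef_pos: [0.4472, -0.1264, 0.0936]
tool_rot: [-3.141, 0.002, 2.967]
ft_force: [-0.7, 0.9, 0.1]
opening: 0.512
grasp_force: 0.0
```

{"op": "step_arm", "data": {
  "moves": [
    [[0,0,0],[0,0,0],15],
    [[0,0,0],[0,0,0],15],
    [[0,0,0],[0,0,0],15],
    [[0,0,0],[0,0,0],15],
    [[0,0,0],[0,0,0],15]
  ]
}}

```text
t: 26.5
eef_pos: [0.4472, -0.1266, 0.0936]
tool_rot: [-3.141, 0.002, 2.968]
ft_force: [-0.8, -2.1, 5.8]
opening: 0.352
grasp_force: 45.6
```

To row units: -120 mm is -0.24, -100 mm is -0.2.

{"op": "step_arm", "data": {
  "moves": [
    [[0,0,-0.04],[0,0,0],15],
    [[0,0,-0.12],[0,0,0],15],
    [[0,0,-0.2],[0,0,0],15],
    [[0,0,-0.24],[0,0,0],15],
    [[0,0,-0.24],[0,0,0],15],
    [[0,0,-0.24],[0,0,0],15]
  ]
}}

```text
t: 27.1
eef_pos: [0.4458, -0.1257, 0.2117]
tool_rot: [3.141, -0.001, 2.967]
ft_force: [-0.4, -0.0, -2.1]
opening: 0.353
grasp_force: 46.0
```

```bash
python3 - <<'E'
from h import *
go((.566,.3365,.2136))
a=vision.get_image('side')[100:340,150:450]
cv2.imwrite('pics/hn.png',cv2.resize(a[:,:,::-1],(600,480)))
E
```

```text
t 27.1 tcp [ 0.4458 -0.1257  0.2117] yaw 170.0 op 30.2 gf 46.0
(0.566, 0.3365, 0.2136) -> [-38.2 476.   -1.9]
```

View pics/hn.png

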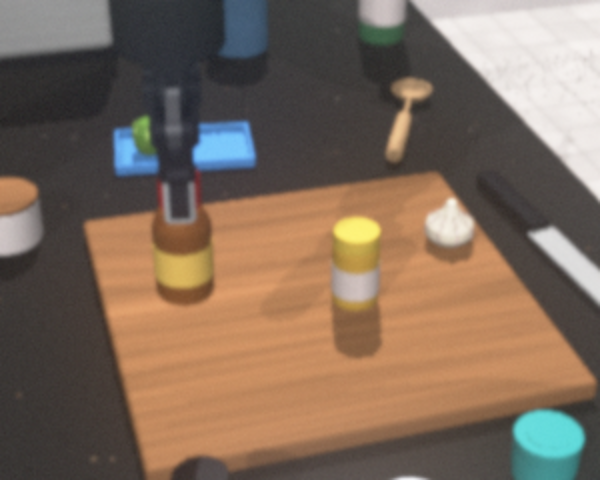

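The honey bottle hangs upright by its cap (crop 182,240). Mustard and garlic have not moved.

To row units: 310 mm is 0.62, 150 mm is 0.3.

{"op": "step_arm", "data": {
  "moves": [
    [[-0.006,0.06,0],[0,0,0],15],
    [[-0.012,0.14,0],[0,0,0],15],
    [[-0.018,0.22,0],[0,0,0],15],
    [[-0.024,0.3,0],[0,0,0],15],
    [[-0.03,0.38,0],[0,0,0],15],
    [[-0.036,0.46,0],[0,0,0],15],
    [[-0.042,0.54,0],[0,0,0],15],
    [[-0.05,0.62,0],[0,0,0],15]
  ]
}}

```text
t: 27.95
eef_pos: [0.5239, 0.1763, 0.2101]
tool_rot: [-3.139, -0.004, 2.967]
ft_force: [0.6, -1.0, -1.7]
opening: 0.348
grasp_force: 46.1
```

To row units: 166 mm is 0.332, 150 mm is 0.3.

{"op": "step_arm", "data": {
  "moves": [
    [[-0.006,0.08,0],[0,0,0],15],
    [[-0.012,0.16,0],[0,0,0],15],
    [[-0.018,0.24,0],[0,0,0],15],
    [[-0.024,0.3,0],[0,0,0],15],
    [[-0.026,0.332,0],[0,0,0],15],
    [[-0.026,0.332,0],[0,0,0],15],
    [[-0.026,0.332,0],[0,0,0],15]
  ]
}}

```text
t: 28.65
eef_pos: [0.5659, 0.335, 0.2112]
tool_rot: [-3.139, -0.002, 2.967]
ft_force: [0.1, 0.0, -1.8]
opening: 0.346
grasp_force: 46.2
```

```bash
python3 -c "
from h import *
go((.566,.3365,.0776))"
```

```text
t 28.65 tcp [0.5659 0.335  0.2112] yaw 170.0 op 29.5 gf 46.2
(0.566, 0.3365, 0.0776) -> [  0.2   1.4 133.6]
```

To row units: 120 mm is 0.24, 110 mm is 0.22.

{"op": "step_arm", "data": {
  "moves": [
    [[0,0.002,0.04],[0,0,0],15],
    [[0,0.002,0.11],[0,0,0],15],
    [[0,0.002,0.18],[0,0,0],15],
    [[0,0.002,0.22],[0,0,0],15],
    [[0,0.002,0.24],[0,0,0],15],
    [[0,0.002,0.24],[0,0,0],15],
    [[0,0.002,0.24],[0,0,0],15]
  ]
}}

```text
t: 29.35
eef_pos: [0.5675, 0.3368, 0.0939]
tool_rot: [3.14, 0.002, 2.966]
ft_force: [1.1, 0.7, -1.5]
opening: 0.345
grasp_force: 46.2
```

```bash
python3 -c "
from h import *
go((.566,.3365,.0776))"
```

```text
t 29.35 tcp [0.5675 0.3368 0.0939] yaw 170.0 op 29.4 gf 46.2
(0.566, 0.3365, 0.0776) -> [ 1.4 -0.6 16.3]
```

To row units: 15 mm is 0.03, 12 mm is 0.024.

{"op": "step_arm", "data": {
  "moves": [
    [[0.002,0,0.016],[0,0,0],15],
    [[0.002,0,0.024],[0,0,0],15],
    [[0.002,0,0.03],[0,0,0],15],
    [[0.002,0,0.03],[0,0,0],15],
    [[0.002,0,0.03],[0,0,0],15]
  ]
}}

```text
t: 29.85
eef_pos: [0.5658, 0.3374, 0.0777]
tool_rot: [3.141, 0.0, 2.967]
ft_force: [0.8, 0.2, -2.2]
opening: 0.349
grasp_force: 46.3
```

To row units: 1 mm is 0.002.

{"op": "step_arm", "data": {
  "moves": [
    [[0,0,0.002],[0,0,0],15],
    [[0,0,0.002],[0,0,0],15]
  ]
}}

```text
t: 30.05
eef_pos: [0.566, 0.3374, 0.0776]
tool_rot: [3.141, 0.001, 2.967]
ft_force: [-1.6, -0.2, 4.2]
opening: 0.347
grasp_force: 46.9
```

Contact. Release, rise and step aside.

To row units: -140 mm is -0.28, -110 mm is -0.22.

{"op": "step_arm", "data": {
  "moves": [
    [[0,0,0],[0,0,0],40],
    [[0,0,0],[0,0,0],55],
    [[0,0,0],[0,0,0],70],
    [[0,0,0],[0,0,0],70],
    [[0,0,-0.06],[0,0,0],70],
    [[0,0,-0.14],[0,0,0],70],
    [[0,0,-0.22],[0,0,0],70],
    [[0,0,-0.28],[0,0,0],70]
  ]
}}

```text
t: 30.85
eef_pos: [0.5663, 0.3376, 0.2194]
tool_rot: [3.14, 0.002, 2.967]
ft_force: [0.9, -0.0, 0.2]
opening: 0.818
grasp_force: 0.0
```

To row units: -220 mm is -0.44, 200 mm is 0.4.

{"op": "step_arm", "data": {
  "moves": [
    [[0.1,-0.08,0],[0,0,0],70],
    [[0.2,-0.16,0],[0,0,0],70],
    [[0.26,-0.24,0],[0,0,0],70],
    [[0.32,-0.32,0],[0,0,0],70],
    [[0.4,-0.36,0],[0,0,0],70],
    [[0.4,-0.44,0],[0,0,0],70],
    [[0.4,-0.44,0],[0,0,0],70],
    [[0.4,-0.44,0],[0,0,0],70]
  ]
}}

```text
t: 31.65
eef_pos: [0.3303, 0.1548, 0.2171]
tool_rot: [3.14, 0.002, 2.966]
ft_force: [-0.0, -0.0, 0.3]
opening: 0.817
grasp_force: 0.0
```

```bash
python3 - <<'E'
from h import *
go()
T={'tray_blue':(.5285,.341,-8.2),'tray_white':(.497,-.289,-11.5)}
for n,x,y,z,t in [('green_sprout',.491,.348,.004,'tray_blue'),('honey_bottle',.566,.337,.004,'tray_blue'),('purple_sprout',.498,-.289,.004,'tray_white'),('cheese_tub',.57,-.304,.004,'tray_white'),('pepper_jar',.4225,-.274,.004,'tray_white'),('mustard_jar',.62,-.014,.02,0)]:
    r=locate(n,x,y,z); print(n,r)
    for c in r:
        if r[c] and t:
            p=np.array(r[c][0])-T[t][:2]; a=np.radians(T[t][2]); print('   tray frame mm',c,np.round(1000*np.array([p@[np.cos(a),np.sin(a)],p@[-np.sin(a),np.cos(a)]])))
for c in('side','top'): cv2.imwrite(f'pics/f_{c}.png',vision.get_image(c)[:,:,::-1])
E
```

```text
t 31.65 tcp [0.3303 0.1548 0.2171] yaw 169.9 op 69.7 gf 0.0
green_sprout {'side': ([0.4917, 0.3509], 'area obs/mod 273/263'), 'top': ([0.4909, 0.3492], 'area obs/mod 491/434')}
   tray frame mm side [-38.   5.]
   tray frame mm top [-38.   3.]
honey_bottle {'side': ([0.5656, 0.3381], 'area obs/mod 774/849'), 'top': ([0.5658, 0.3376], 'area obs/mod 943/1000')}
   tray frame mm side [37.  2.]
   tray frame mm top [37.  2.]
purple_sprout {'side': ([0.4979, -0.2889], 'area obs/mod 714/636'), 'top': ([0.4976, -0.2876], 'area obs/mod 393/404')}
   tray frame mm side [1. 0.]
   tray frame mm top [0. 1.]
cheese_tub {'side': ([0.5696, -0.3041], 'area obs/mod 1473/1502'), 'top': ([0.5689, -0.3014], 'area obs/mod 897/914')}
   tray frame mm side [74. -0.]
   tray frame mm top [73.  2.]
pepper_jar {'side': ([0.4222, -0.275], 'area obs/mod 1661/1766'), 'top': ([0.4228, -0.2712], 'area obs/mod 803/837')}
   tray frame mm side [-76.  -1.]
   tray frame mm top [-76.   3.]
mustard_jar {'side': ([0.6205, -0.0159], 'area obs/mod 998/1074'), 'top': ([0.6207, -0.0135], 'area obs/mod 661/732')}
```

View pics/f_side.png

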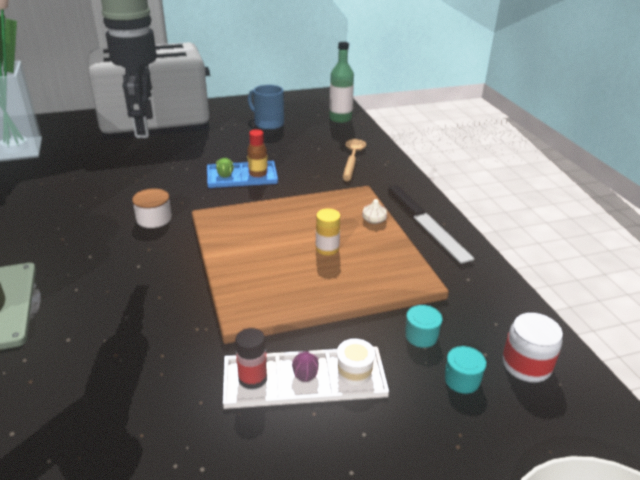

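View pics/f_top.png

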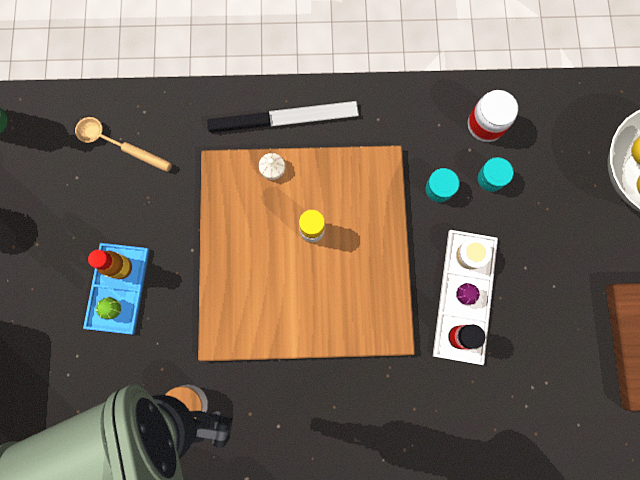

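Everything is in its compartment: blue tray at side (225,168) and (257,155), white tray at (251,358), (306,366) and (355,360). Mustard and garlic haven't moved. One closer look at how upright the sprouts are.

```bash
python3 - <<'E'
import cv2,numpy as np
a=cv2.imread('pics/f_side.png'); t=cv2.imread('pics/f_top.png')
s=lambda q:cv2.resize(q,(390,290),interpolation=cv2.INTER_CUBIC)
cv2.imwrite('pics/f2.png',np.vstack([np.hstack([s(a[125:190,200:285]),s(a[325:410,220:390])]),np.hstack([s(t[235:340,70:160]),s(t[225:370,425:505])])]))
E
```

```text
(no output)
```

View pics/f2.png

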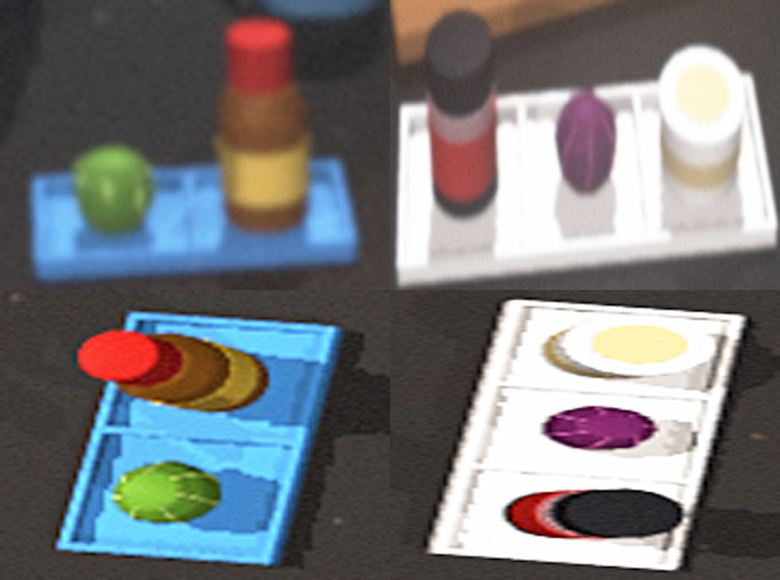

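```bash
python3 - <<'E'
import cv2,numpy as np
a=cv2.imread('pics/f_side.png'); t=cv2.imread('pics/f_top.png'); b=cv2.imread('pics/side0.png'); u=cv2.imread('pics/top0.png')
def s(q,x,y,r=22): return cv2.resize(q[y-r:y+r,x-r:x+r],(260,260),interpolation=cv2.INTER_CUBIC)
cv2.imwrite('pics/f3.png',np.vstack([np.hstack([s(t,107,308),s(t,468,294),s(u,220,328)]),np.hstack([s(a,225,168),s(a,306,366),s(b,220,208)])]))
from h import proj
for n,x,y in(('g',.491,.3495),('p',.498,-.2885)):
    for c in('top','side'): print(n,c,'base,mid,apex',proj([[x,y,.004],[x,y,.024],[x,y,.045]],c).round(1).tolist())
E
```

```text
g top base,mid,apex [[112.1, 309.0], [107.7, 308.2], [102.8, 307.3]]
g side base,mid,apex [[224.9, 174.3], [224.3, 166.6], [223.6, 158.4]]
p top base,mid,apex [[464.3, 295.3], [467.5, 294.2], [471.0, 293.0]]
p side base,mid,apex [[304.8, 374.4], [304.9, 364.8], [305.0, 354.6]]
```

View pics/f3.png

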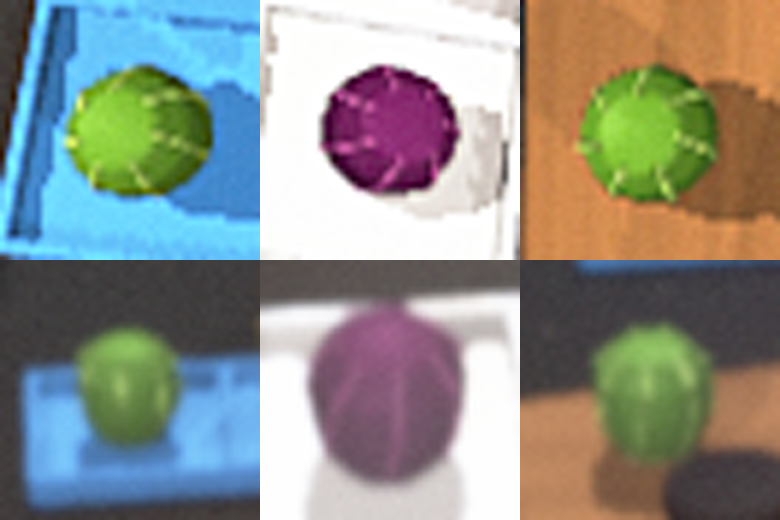

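In the zoom, each sprout's crown leans away from the camera as it should when upright: the green one at (120,130), the purple one at (400,125).

```bash
python3 -c "
from bench import bot
print(bot.hand_in())"
```

```text
the job is handed in; nothing more can be done
None
```

The job is handed in, with no verdict returned: the final pictures show all five items upright in their own compartments of the right trays, and the mustard jar and garlic bulb where they started, about 32 s into the 136 s allowed.

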